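# Release the battery door of a bench scale by its flush catch

## Robot

A 6-joint arm with a two-finger parallel gripper is mounted at the origin on the work surface. World frame = base frame: x ahead of the robot, y to its left, z up, the work surface at z = 0. Lengths are in m, angles in rad, forces in N, time in s.
With the tool pointing down it reaches from about 0.375 to 0.975 m from the base axis. Payload 3.8 kg.
Tool frame: the origin (TCP) lies midway between the tips of the shut fingers; the grasp point (between the pads) lies 19 mm behind it; z points along the fingers, y is the line along which they close (so a half turn about z gives the same grasp; the last joint's range is limited). The gripper opens to 85 mm and grips with 20 to 120 N. Pads are 22 mm wide; open, the fingers measure 114 mm over their backs; the gripper's body (76 mm by 85 mm) begins 54 mm behind the grasp point. The pads swing forward as they close: fully open they stand 13 mm farther back than shut.
Start: joints at [-1.198, 0.264, 1.604, -0, 1.274, -0.037], TCP at [0.269, -0.619, 0.231] pointing down, gripper open.
Joint ranges: [-2.63, 2.63], [-0.94, 2.18], [0.31, 2.57], [-1.31, 4.45], [0, 2.66], [-2.55, 2.55]. Speed limits (rad/s): [2.57, 2.57, 3.14, 3.14, 3.14, 3.14].

## Interface

Orientations are given as a rotation vector (axis times angle).
In Python, from workcell import bot gives the robot as it stands.
- The arm moves only by the tool step_arm, never from a script. Its argument "motion" is a list of rows, each a list of 5 numbers: the finger opening in cm, from 0 to 8.54, then the shift along the tool's x, y, z in cm, then the turn about the tool's z in degrees. In form: [[claw, dx, dy, dz, twist], ...]. A call has 1 to 20 rows; each row is the pose to reach, as a shift and turn from the pose commanded when the call began, along the tool's axes at that moment; what a row does not reach only later rows make up. A row lasts 1/10 s, in which the tool goes at most 50 mm and 8.59 degrees, less where a joint would pass 70% of its speed; a pose out of reach is approached as far as the arm can. A call with a gripper value outside its range is refused whole. The fingers move at their own pace and stop on an object; "force" is the grip in N (left out, the last holds). Time passes only in rows, so rows that repeat a pose let the fingers close. It gives the time, the measured TCP pose, the force, the opening and the grip force at its end, in the units of the state.
- bot.read_state(): the state, without advancing time (a new reading comes with each control period).
- bot.read_camera(name): name is "scene" or "top" or "wrist"; returns (picture, depth): 480x640x3 uint8, red, green, blue; 480x640 float32, m along the optical axis (not along the pixel's ray), 0 where there is no reading.
- bot.calibration(name): a dict with "mtx" (3x3 intrinsics, pixels), "origin" and "orientation" of the camera in the world; the wrist camera has in their place "T_tool_cam" (4x4, takes a point from camera to tool coordinates, whose origin is the TCP and whose axes are the flange's). Camera axes: x right, y up, looking along -z (the intrinsics and any distortion apply to the point x, -y, -z); pixel columns grow to the right and rows downward; lengths in m; the calibration is good to about 2 mm. A picture is of the moment at which its call begins: read the wrist's pose just before it. calibration takes no time and is no camera call.
- bot.finish_job(): hands the job in; it is judged then, once.
The state is a dict: "time": time; "q": joint angles; "joint_vel": joint speeds; "joint_torque": joint torques, N m; "tool_pos": TCP position; "tcp_rot": TCP orientation; "wrist_force": force on the tool from outside, world axes, zero at the start; "torque": the same for the moment, N m; "width": opening from 0.0 (shut) to 1.0 (fully open); "grip_force": force on a finger pad.
Only numpy, scipy, OpenCV 4.12 (cv2) and the standard library are available. Lean on these libraries where they do the work, as an engineer would, in place of code of your own. Each camera call takes 0.05 s, during which the arm holds its last target. There are 200 camera calls.

## Task

The kitchen's bench scale lies face down so that its batteries can be changed. The release of its battery door is a flush plate, of the same grey as the case, somewhere along the shallow band that runs beside the door: feel along the band with the fingertips until a spot gives, press it fully in so that the door springs open, and take the hand away. Only touch and press: do not lift, tip or shove the scale or lean hard on its case, and leave the fresh cells and everything else as they stand.

Things in the scene. Friction and masses are not known exactly. Their poses are not given: they have to be found in the camera images.
- scale: portion bench scale lying face down, light grey plastic, loose, about 3 kg; case 240 (x) by 320 (y) mm, its flat underside looks up, 80 mm above the table. Origin: under the middle of the case, at table height; z up, x from the band towards the display head on the far edge. Four round black feet, 31 mm across, stand 16 mm above the underside at x = +-100, y = +-138 mm
- band (a point): middle of the floor of a shallow band in the underside, at x = -70, y = 0, z = 79 mm in the scale's axes, which it shares. The band is 44 mm wide (x), 134 mm long (y), 1 mm deep and solid, except for the catch: a plate 40 (x) by 44 (y) mm level with its floor, of the same grey, with a dark gap of 1.5 to 2 mm round it
- catch (a joint): how far the catch plate is pushed in, m: 0 at rest, 0.005 fully in. Its middle lies on the band's midline, anywhere from y = -42 to +42 mm. A fingertip must lie within the plate to push it below the floor. It begins to give at 1.5 N, is fully in at 4 N and springs back when let go. It frees the door at about 0.0035; keep it in for 0.3 s
- battery_door (a joint): angle of the battery door, rad: 0 shut and latched (it cannot be pried); once freed a spring throws it up by itself to about 1.85 (past upright) in about 2 s
- door_edge (a point): middle of the battery door's free edge, the one next to the band; x = -36, y = 0, z = 80 mm in the scale's axes while shut. The door is a flush grey plate 75 (x) by 130 (y) by 3 mm, hinged along its other long side, at x = +40 mm
- cell_on_case: fresh battery cell, 33 mm across, 60 mm tall, black and copper, standing upright on the scale's underside beside the door, about 115 mm from the scale's midline; origin at the middle of its foot. Leave it standing
- cell_left: the same kind of cell standing on the table near the scale's +y end; origin at the middle of its foot. Leave it
- cell_right: the same kind of cell standing on the table near the scale's -y end; origin at the middle of its foot. Leave it
- tape_roll: roll of tan tape, 100 mm across, 48 mm high, lying flat on the table; origin at the middle of its underside. Leave it
- turner: black-handled kitchen turner lying on the table; origin on its underside. Leave it
- probe_thermometer: yellow probe thermometer, 70 by 42 by 18 mm with a thin steel probe along its x, lying on the table; origin under the middle of its case. Leave it
There are look-alikes about, which are no part of the job. What is shaped like the cell_right but blue is not meant.

How it is judged:
By the outcome, as a careful person would: the job done as asked, in the order asked, and still so for the second after the job is handed in, with the robot touching nothing.
It also fails if it takes over 54 s, if anything falls off the work surface, if the arm or the gripper's body presses on something with over 40 N, if the wrist force passes 120 N, or if a joint passes its speed limit or range.

## Working session

There is one attempt and no reset: what is moved stays moved. The work goes in short steps, Python scripts to look and compute and a tool call to move; the robot and the scene stay as the last step left them, time stands still between calls to the robot, and variables do not carry over. Pictures are saved under pics/ and viewed, at most 10 in all, crops included, and the job is handed in when it is done.

Besides the shell and the picture viewer there is one more tool, called after "Request:" by a JSON object that holds its "fn" and its "kwargs", one argument or row to a line. step_arm: Moves the arm, as the interface text tells. Its arguments: {"type":"object","properties":{"motion":{"type":"array","items":{"type":"array","items":{"type":"number"}}},"force":{"type":"number"}},"required":["motion"]}

```bash
mkdir -p pics; cat > h.py <<'E'
import numpy as np, cv2
from scipy.spatial.transform import Rotation as R
from workcell import bot
def shot(n,f):
    s=bot.read_state(); p,d=bot.read_camera(n); cv2.imwrite(f'pics/{f}.png',p[:,:,::-1]); np.save(f'pics/{f}.npy',d); return s,p,d
def cam(n,s=None):
    c=bot.calibration(n); K=np.array(c['mtx'])
    if n=='wrist':
        T=np.array(c['T_tool_cam']); Rt=R.from_rotvec(s['tcp_rot']).as_matrix()
        return K,Rt@T[:3,:3],Rt@T[:3,3]+s['tool_pos']
    o=np.array(c['orientation']); o=o if o.shape==(3,3) else R.from_rotvec(o).as_matrix()
    return K,o,np.array(c['origin'])
def onplane(C,uv,z):
    K,Rm,o=C; r=np.linalg.inv(K)@[uv[0],uv[1],1]; r=Rm@(r*[1,-1,-1]); return o+r*(z-o[2])/r[2]
def pix(C,P):
    K,Rm,o=C; p=(Rm.T@(np.array(P)-o))*[1,-1,-1]; p=K@p; return p[:2]/p[2]
E
python3 - <<'E'
from h import *
for n in('top','scene'):
    s,p,d=shot(n,n+'0')
    c=bot.calibration(n); print(n,c)
print(s)
E
```

```text
top {'mtx': array([[623.38670329,   0.        , 315.35267626],
       [  0.        , 623.38670329, 234.45494865],
       [  0.        ,   0.        ,   1.        ]]), 'origin': array([ 0.46508327, -0.0315218 ,  1.52123992]), 'orientation': array([ 0.04756359, -0.05167719, -1.56379191])}
scene {'mtx': array([[500.76918153,   0.        , 312.07024898],
       [  0.        , 500.76918153, 232.422375  ],
       [  0.        ,   0.        ,   1.        ]]), 'origin': array([1.33749158, 0.06050669, 0.84514469]), 'orientation': array([0.5942553 , 0.67707617, 1.61842404])}
{'time': 0.05, 'q': array([-1.19792894e+00,  2.64720194e-01,  1.60535214e+00, -1.82553599e-07,
        1.27372305e+00, -3.69029642e-02]), 'joint_vel': array([ 0.00050202, -0.00294661, -0.00144101, -0.0011724 , -0.00065415,
        0.00057384]), 'joint_torque': array([-1.48291829e-04, -5.17027974e+01, -3.68841898e+01, -3.15118973e-05,
        7.01622572e-03, -2.99102703e-05]), 'tool_pos': array([ 0.26865055, -0.61844244,  0.22999605]), 'tcp_rot': array([-3.07375786e+00, -6.38730145e-01,  5.78366691e-04]), 'wrist_force': array([-0.10231178,  0.21577855, -0.96692933]), 'torque': array([ 0.03706053, -0.02633412, -0.0413424 ]), 'grip_force': 0.0, 'width': 0.997859181311931}
```

View pics/top0.png

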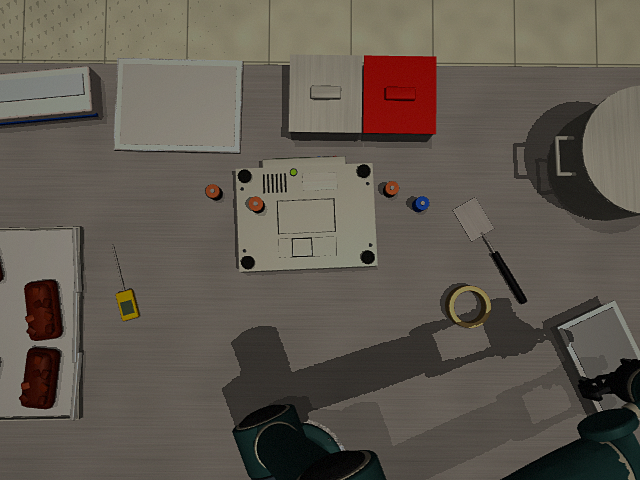

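View pics/scene0.png

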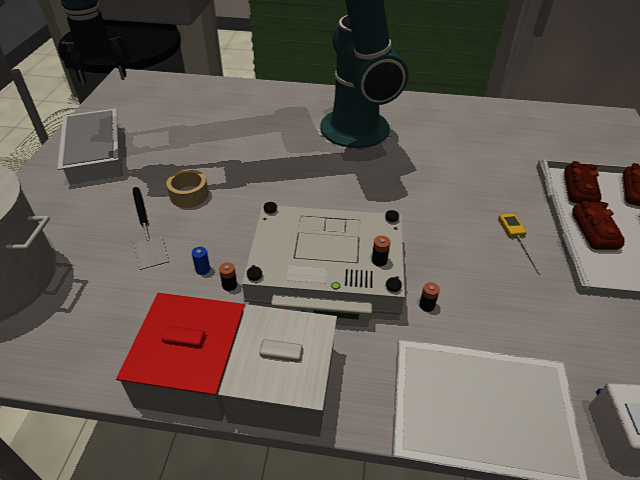

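```bash
cat > m.py <<'E'
from h import *
p=cv2.imread('pics/top0.png'); g=cv2.cvtColor(p,6); C=cam('top')
f=[]
for u,v in[(245,176),(364,171),(248,263),(368,257)]:
    w=(g[v-10:v+11,u-10:u+11]<60).astype(np.uint8)
    n,l,st,ce=cv2.connectedComponentsWithStats(w); i=1+np.argmax(st[1:,4]); q=ce[i]+[u-10,v-10]
    P=onplane(C,q,.096); f.append(P); print(q,st[i],P.round(4))
f=np.array(f); c=f.mean(0); xa=f[:2].mean(0)-f[2:].mean(0); ya=f[::2].mean(0)-f[1::2].mean(0)
print('centre',c,'dx',np.linalg.norm(xa),'dy',np.linalg.norm(ya),'yaw',np.degrees([np.arctan2(xa[1],xa[0]),np.arctan2(-ya[0],ya[1])]))
yaw=(np.arctan2(xa[1],xa[0])*.4+np.arctan2(-ya[0],ya[1])*.6)
np.save('pose.npy',[c[0],c[1],yaw])
a,b=np.cos(yaw),np.sin(yaw)
S=lambda x,y,z:[c[0]+a*x-b*y,c[1]+b*x+a*y,z]
for y in(-67,-22,0,22,67): print(y,pix(C,S(-.07,y/1e3,.079)).round(1), np.round(S(-.07,y/1e3,.079),4))
cv2.imwrite('pics/crop.png',cv2.resize(p[150:280,225:390],None,fx=4.5,fy=4.5,interpolation=cv2.INTER_CUBIC))
print(np.array(R.from_rotvec(bot.read_state()['tcp_rot']).as_matrix()).round(3))
E
python3 m.py
```

```text
[244.27210884 175.84353741] [  3   3  14  14 147] [0.6896 0.1296 0.096 ]
[363.08666667 170.65333333] [  2   3  15  14 150] [ 0.7035 -0.1441  0.096 ]
[247.36241611 261.97986577] [  3   3  14  14 149] [0.4913 0.1199 0.096 ]
[367.31081081 256.73648649] [  3   3  14  14 148] [ 0.5051 -0.1541  0.096 ]
centre [ 0.59737226 -0.0121661   0.096     ] dx 0.19857082057586048 dy 0.27422365821478395 yaw [2.8433126  2.89063182]
-67 [335.8 245.6] [ 0.5308 -0.0826  0.079 ]
-22 [316.4 246.5] [ 0.5286 -0.0376  0.079 ]
0 [306.9 246.9] [ 0.5275 -0.0157  0.079 ]
22 [297.4 247.3] [0.5264 0.0063 0.079 ]
67 [278.  248.1] [0.5241 0.0512 0.079 ]
[[ 0.917  0.398 -0.001]
 [ 0.398 -0.917  0.002]
 [ 0.    -0.002 -1.   ]]
```

View pics/crop.png

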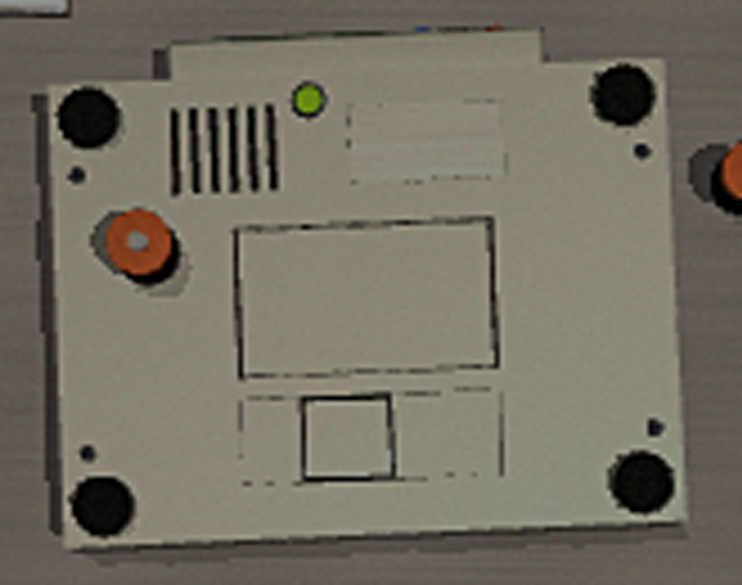

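In the crop, the plate with the dark gap is at crop (348,438), which is top pixel (302,247), about 48 mm square. Look-alikes are the plain band floor either side (crop 270,440 and 450,440), the door (368,298), the label (427,142), and the vent slots (223,150). None of them has a closed square gap inside the band. I choose the plate at world (0.527, -0.0045).

Request:
{"fn": "step_arm", "kwargs": {
  "motion": [
    [0, 2, -2, 0, 1],
    [0, 5, -5, 0, 3],
    [0, 8, -8, 0, 5],
    [0, 12, -11.5, 0, 7],
    [0, 15, -14.5, 0, 9],
    [0, 18.5, -18, 0, 11],
    [0, 22, -21, 0, 13],
    [0, 25, -24, 0, 15],
    [0, 28.5, -27.5, 0, 17],
    [0, 32, -30.5, 0, 19],
    [0, 35, -33.5, 0, 20.5],
    [0, 38.5, -37, 0, 20.5],
    [0, 42, -40, 0, 20.5],
    [0, 45, -43, 2, 20.5],
    [0, 47, -45, 5, 20.5],
    [0, 48.1, -46, 7, 20.5],
    [0, 48.1, -46, 8, 20.5],
    [0, 48.1, -46, 8, 20.5],
    [0, 48.1, -46, 8, 20.5]
  ]
}}

```text
time: 2.0
tool_pos: [0.5268, -0.0064, 0.1517]
tcp_rot: [3.14, 0.081, 0.0]
wrist_force: [-0.3, 0.6, 0.3]
width: -0.001
grip_force: 0.0
```

```bash
python3 - <<'E'
from h import *
s,p,d=shot('wrist','w1'); C=cam('wrist',s)
print(s['time'],s['tool_pos'],R.from_rotvec(s['tcp_rot']).as_matrix().round(3),s['wrist_force'],s['width'])
print(pix(C,[.527,-.0045,.079]),pix(C,s['tool_pos']))
E
```

```text
2.0 [ 0.52681812 -0.00636513  0.15168684] [[ 0.999  0.051  0.   ]
 [ 0.051 -0.999 -0.   ]
 [ 0.     0.    -1.   ]] [-0.33068008  0.56607961  0.34821196] -0.0005799916133243157
[322.6089295  252.65980033] [324.58962575 309.55047814]
```

View pics/w1.png

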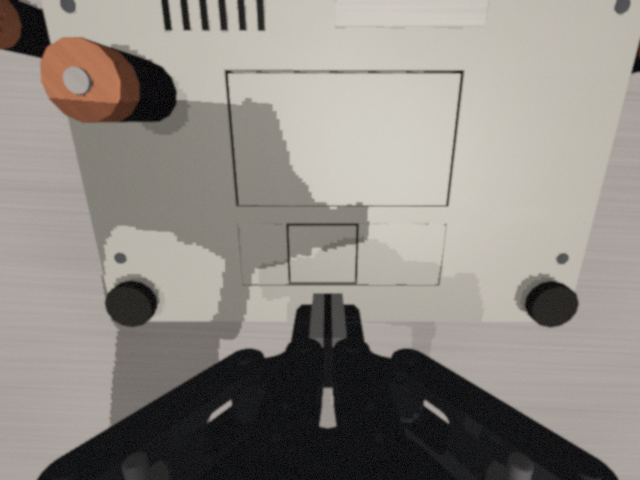

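The wrist view shows the plate gap centred at (322.5,254), within about 1 mm of the prediction (322.6,252.7). The shut fingers point just below it and are free of the door.

Request:
{"fn": "step_arm", "kwargs": {
  "motion": [
    [0, 0, -0.2, 2, 0],
    [0, 0, -0.2, 4, 0],
    [0, 0, -0.2, 5.5, 0],
    [0, 0, -0.2, 6.2, 0],
    [0, 0, -0.2, 6.6, 0],
    [0, 0, -0.2, 6.8, 0],
    [0, 0, -0.2, 6.8, 0],
    [0, 0, -0.2, 6.8, 0]
  ]
}}

```text
time: 2.85
tool_pos: [0.5274, -0.0036, 0.084]
tcp_rot: [3.14, 0.082, 0.002]
wrist_force: [-0.2, 1.2, -0.2]
width: 0.003
grip_force: 0.0
```

Request:
{"fn": "step_arm", "kwargs": {
  "motion": [
    [0, 0, 0, 0.2, 0],
    [0, 0, 0, 0.4, 0],
    [0, 0, 0, 0.6, 0],
    [0, 0, 0, 0.6, 0],
    [0, 0, 0, 0.6, 0]
  ]
}}

```text
time: 3.35
tool_pos: [0.527, -0.0035, 0.0775]
tcp_rot: [-3.141, -0.082, -0.001]
wrist_force: [0.4, -0.1, 1.8]
width: 0.002
grip_force: 0.8
```

The spot gives: it is 1.5 mm below the floor at about 2 N. I'll press it further in and hold.

Request:
{"fn": "step_arm", "kwargs": {
  "motion": [
    [0, 0, 0, 0.1, 0],
    [0, 0, 0, 0.2, 0],
    [0, 0, 0, 0.3, 0],
    [0, 0, 0, 0.34, 0],
    [0, 0, 0, 0.34, 0],
    [0, 0, 0, 0.34, 0],
    [0, 0, 0, 0.34, 0],
    [0, 0, 0, 0.34, 0]
  ]
}}

```text
time: 4.15
tool_pos: [0.527, -0.0035, 0.074]
tcp_rot: [-3.14, -0.082, -0.001]
wrist_force: [1.2, -0.5, 3.8]
width: -0.001
grip_force: 1.9
```

Request:
{"fn": "step_arm", "kwargs": {
  "motion": [
    [0, 0, 0, 0.05, 0],
    [0, 0, 0, 0.05, 0],
    [0, 0, 0, 0.05, 0],
    [0, 0, 0, 0.05, 0]
  ]
}}

```text
time: 4.55
tool_pos: [0.527, -0.0035, 0.074]
tcp_rot: [-3.141, -0.082, -0.001]
wrist_force: [-0.6, 0.3, 6.7]
width: -0.006
grip_force: 3.4
```

```bash
python3 - <<'E'
from h import *
s,p,d=shot('wrist','w2'); print(s['tool_pos'],s['wrist_force'])
E
```

```text
[ 0.5270254  -0.00353712  0.07396082] [-0.57001755  0.32100247  6.69960793]
```

View pics/w2.png

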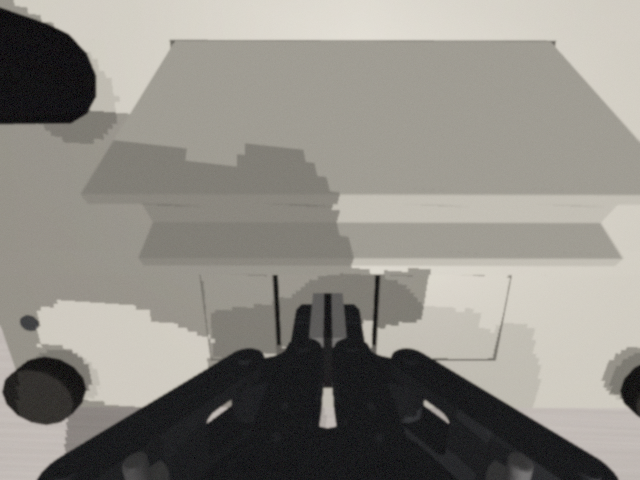

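The door is springing up: its free edge is at row 195 and the compartment is showing below it. The fingers are on the plate at its stop. Now I'll withdraw up and back.

Request:
{"fn": "step_arm", "kwargs": {
  "motion": [
    [0, 0, 0, -0.5, 0],
    [0, 0, 0, -1.5, 0],
    [0, 0, 0, -3, 0],
    [0, -1, 0, -5, 0],
    [0, -3, 0, -8, 0],
    [0, -5, 0, -11, 0],
    [0, -7, 0, -14, 0],
    [0, -9, 0, -17, 0],
    [0, -10, 0, -18, 0],
    [0, -10, 0, -18, 0],
    [0, -10, 0, -18, 0],
    [0, -10, 0, -18, 0],
    [0, -10, 0, -18, 0],
    [0, -10, 0, -18, 0],
    [0, -10, 0, -18, 0],
    [0, -10, 0, -18, 0],
    [0, -10, 0, -18, 0],
    [0, -10, 0, -18, 0],
    [0, -10, 0, -18, 0],
    [0, -10, 0, -18, 0]
  ]
}}

```text
time: 6.6
tool_pos: [0.4269, -0.0088, 0.2535]
tcp_rot: [3.141, 0.082, 0.0]
wrist_force: [-0.7, -0.7, 0.2]
width: -0.002
grip_force: 0.0
```

```bash
python3 - <<'E'
from h import *
s,p,d=shot('scene','s2'); print(s['time'],s['tool_pos'],s['wrist_force'])
E
```

```text
6.6 [ 0.42689442 -0.00875364  0.25347768] [-0.68363703 -0.67426501  0.20818571]
```

View pics/s2.png

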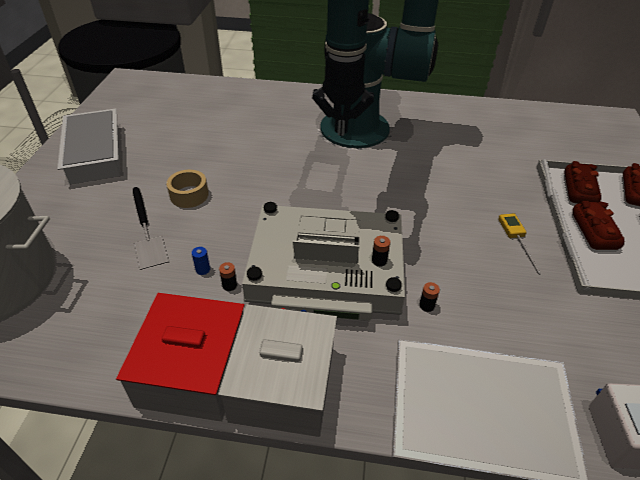

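The door stands upright at (326,247). All the cells are standing, the scale has not moved and the hand is clear. I'll wait a little, then hand in.

Request:
{"fn": "step_arm", "kwargs": {
  "motion": [
    [0, 0, 0, 0, 0],
    [0, 0, 0, 0, 0],
    [0, 0, 0, 0, 0],
    [0, 0, 0, 0, 0],
    [0, 0, 0, 0, 0],
    [0, 0, 0, 0, 0],
    [0, 0, 0, 0, 0],
    [0, 0, 0, 0, 0]
  ]
}}

```text
time: 7.45
tool_pos: [0.4269, -0.0088, 0.2534]
tcp_rot: [-3.141, -0.082, 0.0]
wrist_force: [1.3, -0.3, 0.1]
width: -0.002
grip_force: 0.0
```

```bash
python3 -c "
from workcell import bot
print(bot.finish_job())"
```

```text
the job is handed in; nothing more can be done
None
```

I found the catch plate by camera instead of feeling along the band, and it gave at the first touch. Pressed fully in at under 7 N, it sprang the door open; the hand was withdrawn, the last picture showed nothing else disturbed, and the job was handed in at about 7.5 s (no verdict returned).

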